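Fit the return spring on the preload jig

ROBOT

A 6-joint arm with a two-finger parallel gripper is mounted at the origin on the work surface. World frame = base frame: x ahead of the robot, y to its left, z up, the work surface at z = 0. Lengths are in mm, angles in rad, forces in N, time in s.
With the tool pointing down it reaches from about 275 to 1000 mm from the base axis. Payload 8.4 kg.
Tool frame: the origin (TCP) lies between the finger pads; the fingertips stand r.finger_overhang ahead of it and the grasp point (between the pads) is the TCP (r.finger_overhang is the distance from the TCP to the fingertips, in mm); z points along the fingers, y is the line along which they close (so a half turn about z gives the same grasp; the last joint's range is limited). The gripper opens to 85 mm and grips with 20 to 120 N. Pads are 22 mm wide; open, the fingers measure 114 mm over their backs; the gripper's body (76 mm by 85 mm) begins 54 mm behind the grasp point. The pads swing forward as they close: fully open they stand 13 mm farther back than shut.
Start: joints at [-1.208, 0.353, 1.633, -0, 1.155, -0.002], TCP at [222.975, -583.875, 217.881] pointing down, gripper open.
Joint ranges: [-2.63, 2.63], [-0.92, 2.1], [0.06, 2.66], [-1.3, 4.44], [0, 2.69], [-3.02, 3.02]. Speed limits (rad/s): [2.22, 2.22, 2.79, 3.14, 3.14, 3.14].

INTERFACE

Orientations are given as [roll, pitch, yaw] about the fixed x, y, z axes, in that order (R = Rz(yaw) Ry(pitch) Rx(roll)).
In Python, from rig import r, cams, sign_off gives the robot as it stands.
- The arm moves only by the shell command python3 -m crank 'ROWS' [FORCE]. ROWS is JSON, a list of rows, each a list of 7 numbers: the shift along the tool's x, y, z in m, then the turn, a rotation vector about the tool's x, y, z in rad, then the closure, from 0 (fully open) to 1 (shut). In form: [[dx, dy, dz, ax, ay, az, gripper], ...]. A call has 1 to 5 rows; each row is the pose to reach, as a shift and turn from the pose commanded when the call began, along the tool's axes at that moment; what a row does not reach only later rows make up. A row lasts 1/10 s, in which the tool goes at most 50 mm and 8.59 degrees, less where a joint would pass 70% of its speed; a pose out of reach is approached as far as the arm can. A call with a gripper value outside its range is refused whole. The fingers move at their own pace and stop on an object; FORCE is the grip in N (left out, the last holds). Time passes only in rows, so rows that repeat a pose let the fingers close. It gives the time, the measured TCP pose, the force, the opening and the grip force at its end, in the units of the state.
- r.sense(): the state, without advancing time (a new reading comes with each control period).
- cams.grab_frame(name): name is "side" or "top" or "wrist"; returns a dict with "image" (384x512x3 uint8, red, green, blue), "fx", "fy", "cx", "cy" (pixels), "D" ([k1, k2, p1, p2, k3] as OpenCV has them; the pictures are not rectified), "position" and "orientation" of the camera in the world. Camera axes: x right, y down, z forward; pixel columns grow to the right and rows downward; lengths in mm; the calibration is good to about 2 mm. A picture is of the moment at which its call begins. There is no depth.
- sign_off(): hands the job in; it is judged then, once.
The state is a dict: "clock": time; "qpos": joint angles; "qvel": joint speeds; "joint_efforts": joint torques, N m; "eef_pos": TCP position; "tcp_rot": TCP orientation; "contact_force": force on the tool from outside, world axes, zero at the start; "wrist_torque": the same for the moment, N m; "opening": opening from 0.0 (shut) to 1.0 (fully open); "grasp_force": force on a finger pad.
Only numpy, scipy, OpenCV 4.12 (cv2) and the standard library are available. Lean on these libraries where they do the work, as an engineer would, in place of code of your own. Each camera call takes 0.05 s, during which the arm holds its last target. There are 200 camera calls.

TASK

Take the blue coil spring from the tray and thread it, barred end down, over the slotted rod of the jig, twisting it a little whenever the bar snags, until it stands on the brass collar. Press it down until the collar bottoms, then swing the red keeper shut over it and let go. Leave the other parts in the tray and the bottle beside it where they stand.

Things in the scene. Friction and masses are not known exactly. Their poses are not given: they have to be found in the camera images.
- spring: Stiff blue compression spring (acts as rigid), 36 outer, 26 inner diameter, 60 tall, 120 g, standing upright in the tray. Origin: centre of its lower end, z up. A yellow bar 4.5 wide, 4 high crosses the bore at the very bottom along the spring's x (half a turn makes no difference), visible down the bore. Grip the outside at any height or yaw.
- jig: Fixed aluminium jig; origin on the table under the rod's axis, z up. Base plate x -55 to 95, y -50 to 50, 12 thick. Upright slotted steel rod at the origin, 20 diameter, top at z 72. Round it a clear guard sleeve, 43 inner, 51 outer diameter, top at z 66: fingers at the spring's sides cannot go below that. Rod and jig do not move.
- rod_tip (a point): Centre of the rod's top (16 diameter for the top 4), z 72; axes as the jig's. A slot 10 wide goes through the rod, open at the top: from z 72 to 54 it runs along the jig's x; from 54 to 44 it is wider; from 44 to 18 its line is turned 0.5 rad clockwise seen from above. So the spring's bar snags at z 44 until turned 0.5 clockwise (0.3 to 0.7 passes).
- seat_home (a point): On the rod's axis 20 above the table: where the centre of the spring's lower end lies when it is pressed fully home; axes as the jig's. The spring's top is then at z 80, above rod and sleeve.
- collar (a joint): Brass collar round the rod inside the sleeve, m: 0 = raised (its top at z 32), 0.012 = bottomed (top at z 20). It moves only under a push of about 7 N and stays where it is left. The spring stands on it.
- keeper (a joint): Red swing arm, rad: 0 = shut, over the spring; grows to 1.9 as it opens. Shut, it points from the pivot along the jig's -x; opening swings it to the jig's +y (clockwise from above). Arm 18 wide, 85 long from the pivot, z 83 to 91: it passes over the spring only when that is pressed home. About 2 N at its pin moves it; it stays where it is left.
- keeper_pivot (a point): Pivot axis of the keeper at z 83 (post of 20 diameter below, hub 24 diameter up to z 95), 70 along the jig's x from the rod's axis; axes as the jig's.
- keeper_pin (a point): Top of the black upright pin on the keeper, 12 diameter, standing from z 91 to z 121, 45 from the pivot along the arm; push it sideways to swing the keeper.
- tray: Fixed grey tray 210 x 170 (its x, y), rim 16 high, floor and walls 4 thick; origin under its centre. Spring and three bystanders stand in it, their centres 68 to 120 apart.
- weight: Brass weight, 36 diameter, 52 tall, to be left alone; origin at its base.
- pot: White pot with orange lid, 36 diameter, 62 tall, to be left alone; origin at its base.
- bush: Dark steel bush, 40 diameter, 34 tall, to be left alone; origin at its base.
- flask: White bottle with yellow label and blue cap, 48 diameter, 150 tall, standing on the table between tray and jig, to be left alone; origin at its base.
Mind the look-alikes: they are no part of the job. Leave any pink or purple look-alike of the spring alone.

How it is judged (in metres and radians):
On the way, in this order (a step that is already met when the one before it is completed fails the run):
1. the spring is on the rod, its bar past the rod's tip and in the slot (horizontal distance between spring and seat_home below 0.004 m and z of spring in the frame of seat_home below 0.04 m and angle between spring's own z axis and vertical below 0.2 rad), for 0.1 s.
2. the spring is pressed down until the collar bottoms (horizontal distance between spring and seat_home below 0.004 m and z of spring in the frame of seat_home below 0.003 m and value of joint collar above 0.0102 m), for 0.2 s.
At the end, for the whole second after the job is handed in: The spring is upright on the rod, its lower end within 4 mm of the rod's axis and 3 mm of its home height, the collar bottomed (within 1.8 mm), the keeper shut over it (within 0.15 rad), spring released and at rest (all of step 2 and angle between spring's own z axis and vertical below 0.1 rad and value of joint keeper below 0.15 rad and linear speed of spring below 0.02 m/s and contact force between the fingers and spring below 0.05 N); the robot touches nothing.
It fails at once if the weight is knocked over or shifted by more than 30 mm (distance of weight from where it was at the start of the episode above 0.03 m or angle between weight's own z axis and vertical above 0.6 rad).
It fails at once if the pot is knocked over or shifted by more than 30 mm (distance of pot from where it was at the start of the episode above 0.03 m or angle between pot's own z axis and vertical above 0.6 rad).
It fails at once if the bush is knocked over or shifted by more than 30 mm (distance of bush from where it was at the start of the episode above 0.03 m or angle between bush's own z axis and vertical above 0.6 rad).
It fails at once if the flask is knocked over or shifted by more than 30 mm (distance of flask from where it was at the start of the episode above 0.03 m or angle between flask's own z axis and vertical above 0.6 rad).
It also fails if it takes over 67 s, if anything falls off the work surface, if the arm or the gripper's body presses on something with over 40 N, if the wrist force passes 120 N, or if a joint passes its speed limit or range.

## Working session

There is one attempt and no reset: what is moved stays moved. The work goes in short steps, Python scripts to look and compute and a shell command to move; the robot and the scene stay as the last step left them, time stands still between calls to the robot, and variables do not carry over. Pictures are saved under pics/ and viewed, at most 10 in all, crops included, and the job is handed in when it is done.

```bash
mkdir -p pics; ls
python3 - <<'E'
from rig import r,cams
import cv2,numpy as np
s=r.sense();print(s['eef_pos'],s['tcp_rot'],s['opening'],r.finger_overhang,s['clock'])
ims=[]
for n in("top","side"):
    f=cams.grab_frame(n);print(n,{k:np.round(v,4).tolist() for k,v in f.items() if k!='image'})
    cv2.imwrite(f"pics/{n}0.png",f['image'][:,:,::-1])
E
```

```text
pics
[ 222.80342738 -583.41616499  217.18328793] [-3.14021691e+00 -1.63665655e-05  3.64805001e-01] 0.9973075962236 19.0 0.0
top {'fx': 456.103, 'fy': 456.103, 'cx': 258.6307, 'cy': 195.0753, 'D': [-0.0655, 0.0, 0.0, 0.0, 0.0], 'position': [529.4993, -40.0956, 1175.7523], 'orientation': [-3.0544, -0.004, -1.5412]}
side {'fx': 397.7359, 'fy': 397.7359, 'cx': 251.5309, 'cy': 186.9051, 'D': [-0.1023, 0.0, 0.0, 0.0, 0.0], 'position': [255.2406, -420.6703, 727.7855], 'orientation': [-2.4381, -0.0042, -0.7482]}
```

View pics/top0.png

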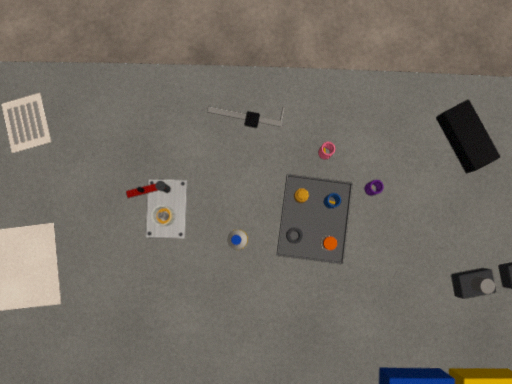

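View pics/side0.png

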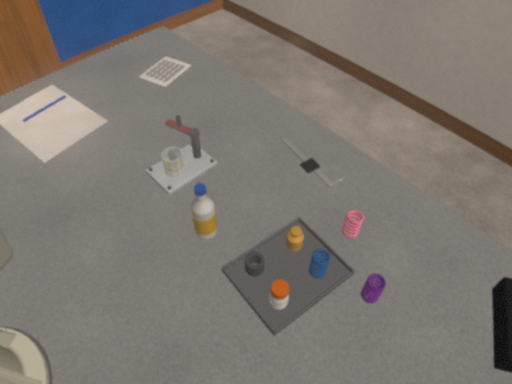

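Candidates for the spring in the top view: the blue ring at (332,200) in the tray, the pink ring at (327,150), the purple ring at (374,187) and the blue bottle cap at (237,240). By the description it is (332,200); I'll check that in a close crop together with the jig.

```bash
cat > h.py <<'E'
import cv2,numpy as np
from scipy.spatial.transform import Rotation as R
from rig import r,cams
def ray(f,p):
    K=np.array([[f['fx'],0,f['cx']],[0,f['fy'],f['cy']],[0,0,1]])
    u=cv2.undistortPoints(np.array(p,float).reshape(-1,1,2),K,np.array(f['D'])).reshape(-1,2)
    return np.c_[u,np.ones(len(u))]@R.from_euler('xyz',f['orientation']).as_matrix().T
def plane(f,p,z):
    d=ray(f,p);c=np.array(f['position']);return c+d*((z-c[2])/d[:,2])[:,None]
def proj(f,X):
    Rm=R.from_euler('xyz',f['orientation']).as_matrix()
    K=np.array([[f['fx'],0,f['cx']],[0,f['fy'],f['cy']],[0,0,1]])
    return cv2.projectPoints(np.array(X,float).reshape(-1,1,3),cv2.Rodrigues(Rm.T)[0],-Rm.T@np.array(f['position']),K,np.array(f['D']))[0].reshape(-1,2)
def blobs(im,lo,hi,amin=10):
    hsv=cv2.cvtColor(im,cv2.COLOR_RGB2HSV);m=cv2.inRange(hsv,np.array(lo),np.array(hi))
    n,l,st,c=cv2.connectedComponentsWithStats(m)
    return m,[(c[i].round(1).tolist(),st[i].tolist()) for i in range(1,n) if st[i,4]>=amin]
E
python3 - <<'E'
from h import *
f=cams.grab_frame("top");im=f['image']
a=cv2.resize(im[170:235,295:360],(400,400),interpolation=cv2.INTER_NEAREST)
b=cv2.resize(im[170:250,120:200],(400,400),interpolation=cv2.INTER_NEAREST)
cv2.imwrite("pics/c1.png",np.hstack([a,b])[:,:,::-1])
for n,lo,hi in(("blue",(100,100,40),(125,255,255)),("red",(0,150,80),(6,255,255))):
    m,B=blobs(im,lo,hi)
    for c,s in B: print(n,c,s,plane(f,c,64 if n=="blue" else 87).round(1).tolist())
g=im[170:250,120:200]
m=cv2.inRange(cv2.cvtColor(g,cv2.COLOR_RGB2HSV),(0,0,135),(180,60,255))
p=cv2.findNonZero(m);rc=cv2.minAreaRect(p);bx=cv2.boxPoints(rc)+[120,170]
print(bx.round(1).tolist(),plane(f,bx,12).round(1).tolist())
E
```

```text
blue [332.4, 200.2] [324, 193, 17, 15, 158] [[619.6, -222.7, 64.0]]
blue [235.6, 239.5] [231, 235, 10, 10, 79] [[516.9, 11.0, 64.0]]
blue [414.1, 375.9] [379, 368, 76, 16, 1108] [[200.5, -429.4, 64.0]]
red [140.7, 190.6] [126, 184, 31, 14, 172] [[627.1, 242.3, 87.0]]
[[145.3, 236.9], [147.2, 178.2], [186.8, 179.4], [184.9, 238.2]] [[515.6, 243.9, 12.0], [666.5, 246.6, 12.0], [666.2, 144.0, 12.0], [515.6, 142.4, 12.0]]
```

View pics/c1.png

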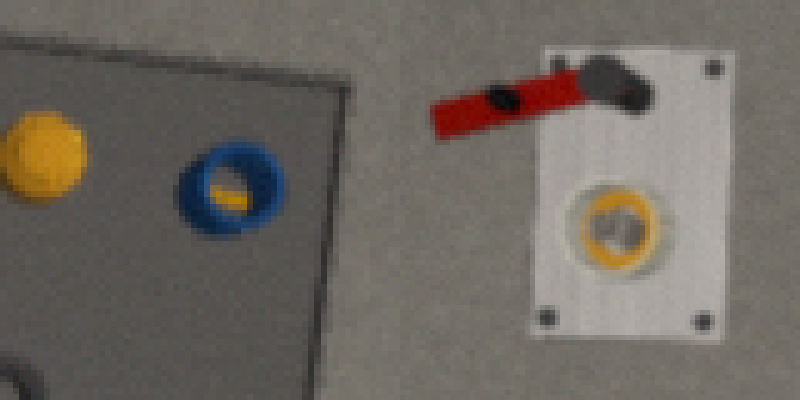

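The crop shows a blue ring with a yellow bar down its bore at about (332,200), which confirms the spring. The jig plate is nearly aligned with the world axes, with the rod near (571,194) and the keeper open toward +y. I'll set out now.

```bash
cat > go.py <<'E'
import sys
from h import *
def shift(x,y,z,yaw):
    s=r.sense();T=R.from_euler('xyz',s['tcp_rot']);d=T.inv().apply(np.array([x,y,z])-s['eef_pos'])/1000
    a=(T.inv()*R.from_euler('xyz',[np.pi,0,yaw])).as_rotvec()
    print('shift',d.round(4).tolist(),a.round(3).tolist(),'t',round(s['clock'],2))
if __name__=='__main__': shift(*map(float,sys.argv[1:]))
E
python3 -m crank '[[0.05,-0.02,0,0,0,-0.13,0.2],[0.1,-0.04,0,0,0,-0.26,0.3],[0.15,-0.06,0,0,0,-0.39,0.35],[0.2,-0.08,0,0,0,-0.52,0.35],[0.25,-0.1,0,0,0,-0.65,0.35]]' 60
python3 go.py 620 -226 200 1.571
```

```text
clock: 0.65
eef_pos: [407.7, -412.8, 217.8]
tcp_rot: [-3.141, -0.0, 1.02]
contact_force: [-1.0, -0.8, -0.6]
opening: 0.648
grasp_force: 0.0
shift [0.2703, 0.0831, 0.0178] [-0.0, -0.0, -0.551] t 0.65
```

```bash
python3 -m crank '[[0.045,0.014,0,0,0,-0.13,0.35],[0.09,0.028,0,0,0,-0.26,0.35],[0.135,0.042,0.005,0,0,-0.39,0.35],[0.18,0.056,0.01,0,0,-0.5,0.35],[0.225,0.07,0.017,0,0,-0.55,0.35]]'
python3 -m crank '[[0.03,0.045,0,0,0,0,0.35],[0.03,0.045,0,0,0,0,0.35],[0.03,0.045,0,0,0,0,0.35]]' >/dev/null
python3 go.py 620 -226 200 1.571
python3 - <<'E'
from h import *
f=cams.grab_frame("wrist");im=f['image'];cv2.imwrite("pics/w1.png",im[:,:,::-1])
print(f['position'],f['orientation'],f['fx'])
m,B=blobs(im,(100,100,40),(125,255,255),50);print(B)
m,B=blobs(im,(18,120,80),(32,255,255),20);print(B)
E
```

```text
clock: 1.15
eef_pos: [586.3, -258.7, 200.8]
tcp_rot: [3.141, 0.0, 1.569]
contact_force: [0.4, -1.2, -0.5]
opening: 0.649
grasp_force: 0.0
shift [0.0033, -0.0107, 0.0002] [-0.001, -0.0, -0.004] t 1.45
[ 630.47099035 -147.99008918  355.74429969] [ 2.81770469e+00  1.22435208e-03 -3.46119665e-03] 281.62077100850786
[([247.1, 163.5], [231, 143, 33, 40, 887])]
[([257.5, 92.6], [242, 76, 32, 34, 843]), ([246.6, 161.3], [244, 157, 6, 10, 39]), ([4.8, 358.8], [0, 339, 15, 40, 365])]
```

View pics/w1.png

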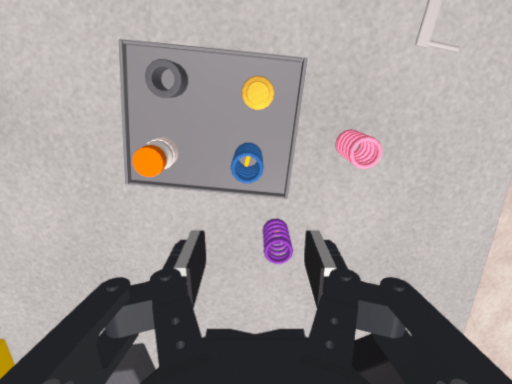

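The wrist view shows the blue spring at (247,165) with its bar near (247,161). The purple look-alike is at (278,240), the pink one at (358,148), the weight at (258,93), the pot at (150,160) and the bush at (165,78).

Run:
```python
from h import *
f=cams.grab_frame("wrist");im=f['image']
print(plane(f,[[247.5,167]],64).round(1), proj(f,[r.sense()['eef_pos']]).round(1))
m,B=blobs(im,(100,100,40),(125,255,255),50)
# ring top width rows
for y in range(150,184,3):
    xs=np.where(m[y,220:280])[0]+220; print(y,xs.min() if len(xs) else 0,xs.max() if len(xs) else 0)
m,B=blobs(im,(18,100,60),(32,255,255),20)
ys,xs=np.nonzero(m[150:180,235:262]);P=plane(f,np.c_[xs+235,ys+150],6)[:,:2]
w,v=np.linalg.eigh(np.cov(P.T));print(len(P),P.mean(0),w**.5,v[:,1],np.arctan2(v[1,1],v[0,1]))
t=cams.grab_frame("top");m,_=blobs(t['image'],(18,100,60),(32,255,255),5)
ys,xs=np.nonzero(m[190:212,322:345]);P=plane(t,np.c_[xs+322,ys+190],6)[:,:2]
w,v=np.linalg.eigh(np.cov(P.T));print(len(P),P.mean(0),w**.5,v[:,1])
cv2.imwrite("pics/x.png",cv2.resize(im[130:200,210:290],None,fx=7,fy=7,interpolation=cv2.INTER_CUBIC)[:,:,::-1])
```

```text
[[ 621.  -227.4   64. ]] [[255. 230.]]
150 237 261
153 236 262
156 235 262
159 234 263
162 233 263
165 232 263
168 232 263
171 233 263
174 234 262
177 237 259
180 241 255
183 0 0
43 [ 619.49056055 -234.36652358] [1.57962492 3.7576629 ] [0.27089823 0.96260799] 1.2964702960530388
16 [ 620.27284476 -230.7944999 ] [2.17612913 4.25567851] [0.25173991 0.96779493]
```

View pics/x.png

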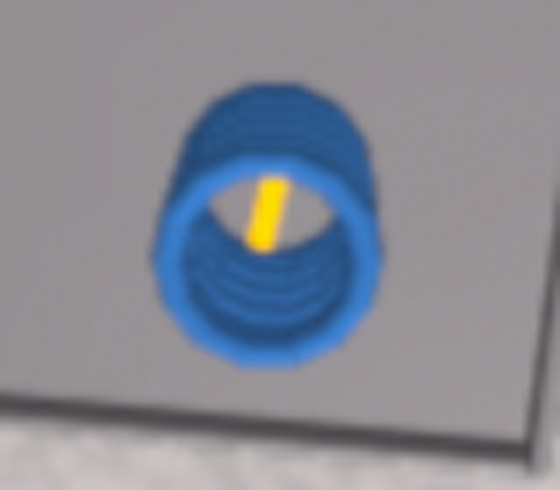

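The spring's top is centred at about (621.5,-227.6) and the bar's heading is about 1.30 rad. I'll descend and grip high, with fingertips about 12 mm below its top, so the fingers later clear the sleeve.

```bash
python3 go.py 621.5 -227.6 71 1.571; python3 -m crank '[[0.002,-0.012,0.03,0,0,0,0.35],[0.002,-0.012,0.06,0,0,0,0.35],[0.002,-0.012,0.09,0,0,0,0.35],[0.002,-0.012,0.12,0,0,0,0.35],[0.002,-0.012,0.129,0,0,0,0.35]]'; python3 go.py 621.5 -227.6 71 1.571
```

```text
shift [0.0036, -0.0074, 0.1297] [-0.001, 0.0, -0.007] t 1.6
clock: 2.1
eef_pos: [615.0, -228.8, 69.1]
tcp_rot: [-3.137, -0.002, 1.563]
contact_force: [0.1, 0.2, -0.7]
opening: 0.648
grasp_force: 0.0
shift [0.0013, 0.0065, -0.0019] [-0.005, -0.002, -0.008] t 2.1
```

```bash
python3 -m crank '[[0.001,0.006,0,0,0,0,0.35],[0.001,0.006,0,0,0,0,0.35]]'; python3 go.py 621.5 -227.6 71 1.571;python3 - <<'E'
from h import *
f=cams.grab_frame("wrist");im=f['image']
cv2.imwrite("pics/w2.png",im[150:384,130:390][:,:,::-1])
E
```

```text
clock: 2.3
eef_pos: [625.5, -228.2, 73.4]
tcp_rot: [3.139, 0.001, 1.564]
contact_force: [0.5, -0.7, 0.7]
opening: 0.654
grasp_force: 0.0
shift [0.0006, -0.004, 0.0024] [0.002, 0.001, -0.007] t 2.3
```

View pics/w2.png

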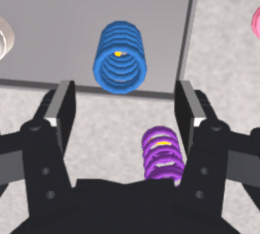

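The spring's top ring is at about (250,222) in the full frame and the fingertips at rows of about 232. I'll check where the tips really stand and average out the pose noise.

```bash
cat >> h.py <<'E'
def mean(n=8):
    L=[]
    for _ in range(n):
        f=cams.grab_frame("wrist");s=r.sense();L.append([*s['eef_pos'],*R.from_euler('xyz',s['tcp_rot']).as_matrix()[:2,0],f['position'][0],f['position'][1],f['position'][2],*s['contact_force'],s['opening']])
    L=np.array(L);m=L.mean(0);print('std',L[:,:3].std(0).round(2));print('tcp',m[:3].round(1),'yaw',np.arctan2(m[4],m[3]).round(3),'cam',m[5:8].round(1),'F',m[8:11].round(1),'op',m[11].round(3),'t',r.sense()['clock']);return f,m
E
python3 - <<'E'
from h import *
f,m=mean()
p=m[:3]
for k in(-20,-10,0,10,19): print(k,proj(f,[p+[0,0,-k]]).round(1).tolist(),proj(f,[p+[27,0,-k]]).round(1).tolist())
print(proj(f,[[621.5,-227.6,64],[621.5,-227.6,4]]).round(1))
m,B=blobs(f['image'],(100,100,40),(125,255,255),50);print(B)
E
```

```text
std [0.4  0.21 0.53]
tcp [ 624.7 -227.6   73. ] yaw 1.565 cam [ 624.4 -146.3  228.7] F [-0.1  0.2 -0.3] op 0.649 t 2.75
-20 [[256.8, 246.9]] [[306.1, 246.6]]
-10 [[256.6, 237.8]] [[303.1, 237.5]]
0 [[256.5, 229.7]] [[300.5, 229.4]]
10 [[256.4, 222.4]] [[298.1, 222.2]]
19 [[256.3, 216.5]] [[296.2, 216.3]]
[[251.5 223.1]
 [252.2 191.2]]
[([251.6, 210.3], [225, 173, 54, 73, 3027])]
```

```bash
python3 -m crank '[[0,-0.003,0,0,0,0,0.35],[0,-0.003,0,0,0,0,0.45],[0,-0.003,0,0,0,0,0.58],[0,-0.003,0,0,0,0,0.62],[0,-0.003,0,0,0,0,0.62]]' 60;  python3 - <<'E'
from h import *
f,m=mean(2)
cv2.imwrite("pics/w3.png",cv2.resize(f['image'][150:384,130:390],None,fx=2,fy=2)[:,:,::-1])
E
```

```text
clock: 3.25
eef_pos: [621.1, -227.4, 71.9]
tcp_rot: [-3.142, -0.0, 1.565]
contact_force: [1.0, 0.3, 0.7]
opening: 0.385
grasp_force: 0.0
std [0. 0. 0.]
tcp [ 621.1 -227.4   71.8] yaw 1.565 cam [ 621.  -146.   227.4] F [-0.2  0.9 -0.4] op 0.382 t 3.35
```

View pics/w3.png

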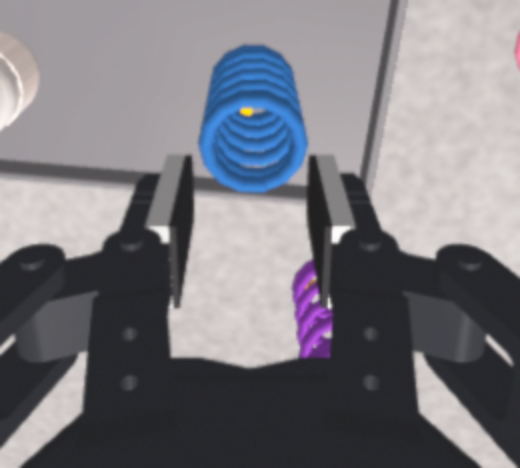

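The fingers have closed to 32 mm without touching, so the tips are above the spring's top at (250,222). I'll check with one combined side and top crop, marking the reported TCP and the expected tip.

Run:
```python
from h import *
p=np.array([621.1,-227.4,71.9]);out=[]
for n in("side","top"):
    f=cams.grab_frame(n);c=proj(f,[p]).round().astype(int)[0];im=f['image'].copy()
    print(n,proj(f,[p,p-[0,0,19],[621.5,-227.6,64]]).round(1).tolist())
    x,y=c-[40,45];g=cv2.resize(im[y:y+80,x:x+80],(400,400),interpolation=cv2.INTER_CUBIC);print(x,y)
    for q,col in((p,(255,0,0)),(p-[0,0,19],(0,255,0))):
        u=(proj(f,[q])[0]-[x,y]+.5)*5;cv2.circle(g,tuple(int(v) for v in u),4,col,1)
    out.append(g)
cv2.imwrite("pics/st.png",np.hstack(out)[:,:,::-1])
```

```text
side [[321.8, 253.5], [320.4, 258.5], [321.4, 255.5]]
282 208
top [[334.9, 199.4], [333.6, 200.0], [334.4, 199.5]]
295 154
```

View pics/st.png

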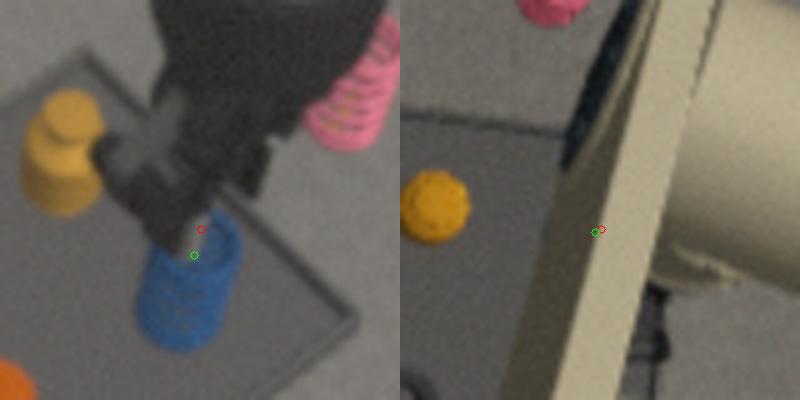

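The side crop shows the near fingertip at about (319,259) in the frame, overlapping the spring's mouth at (324,255). I'll work out its height.

Run:
```python
from h import *
f=cams.grab_frame("side")
d=ray(f,[[318.6,259.6],[317.5,258.5],[320,259]]);c=np.array(f['position'])
for x in(598,603,608): print(x,(c+d*((x-c[0])/d[:,0])[:,None]).round(1)[:,1:].tolist())
d=ray(f,[[324.4,255]]);print((c+d*((64-c[2])/d[0,2])).round(1))
w=cams.grab_frame("wrist")
d=ray(w,[[226,228],[284,228]]);c=np.array(w['position'])
for z in(55,65,75,85): print(z,(c+d*((z-c[2])/d[:,2])[:,None]).round(1)[:,:2].tolist())
```

```text
598 [[-236.6, 87.9], [-233.9, 88.4], [-239.1, 93.1]]
603 [[-234.0, 78.5], [-231.1, 79.0], [-236.4, 83.9]]
608 [[-231.3, 69.2], [-228.4, 69.7], [-233.8, 74.6]]
[[ 626.6 -230.8   64. ]]
55 [[600.8, -235.4], [640.3, -235.6]]
65 [[602.0, -230.2], [639.2, -230.4]]
75 [[603.1, -225.0], [638.1, -225.2]]
85 [[604.3, -219.8], [637.0, -220.0]]
```

The tips come out at z of about 75–85, higher than the nominal overhang suggests. I'll reopen, go down 28 mm, close and check the width.

```bash
python3 -m crank '[[0,0,0,0,0,0,0.35],[0,0,0,0,0,0,0.35],[0,0,0.01,0,0,0,0.35],[0,0,0.02,0,0,0,0.35],[0,0,0.028,0,0,0,0.35]]' 60;python3 -m crank '[[0,0,0,0,0,0,0.35],[0,0,0,0,0,0,0.5],[0,0,0,0,0,0,0.62],[0,0,0,0,0,0,0.62],[0,0,0,0,0,0,0.62]]' 60;  python3 - <<'E'
from h import *
f,m=mean(3)
cv2.imwrite("pics/w4.png",cv2.resize(f['image'][150:384,130:390],None,fx=2,fy=2)[:,:,::-1])
E
```

```text
clock: 4.05
eef_pos: [620.5, -227.2, 42.4]
tcp_rot: [-3.14, -0.0, 1.565]
contact_force: [0.7, 0.8, 0.3]
opening: 0.652
grasp_force: 0.0
clock: 4.55
eef_pos: [621.3, -227.4, 44.3]
tcp_rot: [3.141, 0.0, 1.565]
contact_force: [-0.3, -0.0, 1.7]
opening: 0.394
grasp_force: 50.5
std [0.02 0.01 0.01]
tcp [ 621.3 -227.4   44.3] yaw 1.565 cam [ 621.1 -146.1  199.8] F [ 0.  -0.5  2.1] op 0.389 t 4.7
```

```bash
python3 -m crank '[[0,0,0,0,0,0,0.75],[0,0,0,0,0,0,0.75],[0,0,-0.02,0,0,0,0.75],[0,0,-0.05,0,0,0,0.75],[0,0,-0.05,0,0,0,0.75]]' 60;  python3 - <<'E'
from h import *
g=cv2.imread("pics/w4.png")
f,m=mean(3)
cv2.imwrite("pics/w5.png",np.hstack([g[:400,:400],cv2.resize(f['image'][150:384,130:390],None,fx=2,fy=2)[:400,:400,::-1]]))
E
```

```text
clock: 5.2
eef_pos: [623.3, -228.2, 97.2]
tcp_rot: [3.137, 0.002, 1.565]
contact_force: [0.0, -0.0, -1.3]
opening: 0.389
grasp_force: 60.0
std [0.73 0.27 0.97]
tcp [ 621.3 -227.5   94.1] yaw 1.565 cam [ 621.6 -146.3  251. ] F [ 0.1  0.2 -1.8] op 0.385 t 5.35
```

View pics/w5.png

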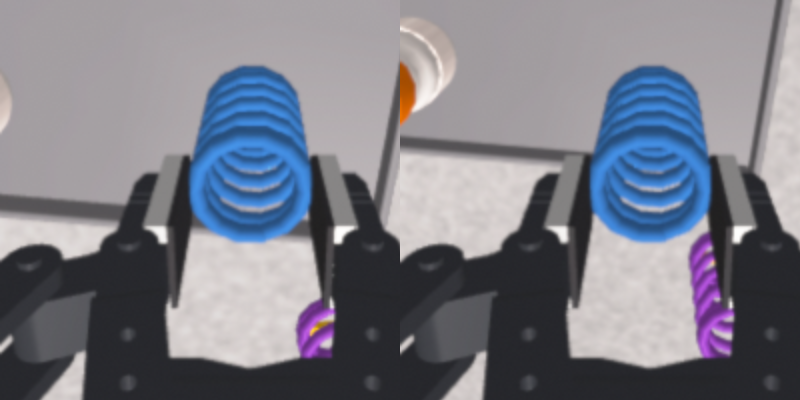

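The lift was clean and the spring moves with the fingers: its ring is at (255,243) before and after. I'll carry it high and pass to the +x side of the flask.

```bash
python3 -m crank '[[0,0,-0.045,0,0,0,0.75],[0.02,0,-0.08,0,0,0.1,0.75],[0.06,0.005,-0.11,0,0,0.2,0.75],[0.105,0.01,-0.12,0,0,0.3,0.75],[0.15,0.015,-0.12,0,0,0.4,0.75]]' 60; python3 go.py 640 0 212 0.9
```

```text
clock: 5.85
eef_pos: [637.5, -76.3, 214.8]
tcp_rot: [3.14, -0.001, 1.16]
contact_force: [0.3, 0.5, -1.4]
opening: 0.387
grasp_force: 60.4
shift [0.071, -0.0282, 0.0028] [0.002, -0.001, 0.26] t 5.85
```

Run:
```python
from h import *
f=cams.grab_frame("top");im=f['image']
# collar (yellow) ring and flask cap
m,B=blobs(im,(15,110,90),(32,255,255),6)
for c,s in B:
    if c[0]<200: print('collar',c,s,plane(f,c,32).round(1),plane(f,[[s[0]+(s[2]-1)/2,s[1]+(s[3]-1)/2]],32).round(1))
m,B=blobs(im,(0,0,0),(180,255,75),6)
for c,s in B:
    if 120<c[0]<200 and 170<c[1]<245: print('dark',c,s,plane(f,c,12).round(1),plane(f,c,95).round(1),plane(f,c,121).round(1))
m,B=blobs(im,(0,150,80),(6,255,255))
ys,xs=np.nonzero(m[170:210,120:165]);P=plane(f,np.c_[xs+120,ys+170],91)[:,:2]
w,v=np.linalg.eigh(np.cov(P.T));print('arm',P.mean(0),v[:,1],P.min(0),P.max(0))
```

```text
collar [163.7, 215.4] [157, 208, 14, 16, 101] [[571.2 195.2  32. ]] [[571.  195.7  32. ]]
dark [162.4, 186.5] [156, 181, 14, 12, 106] [[646.1 206.2  12. ]] [[637.8 188.6  95. ]] [[635.2 183.1 121. ]]
dark [140.1, 189.2] [137, 187, 7, 6, 33] [[637.4 263.5  12. ]] [[629.7 241.9  95. ]] [[627.3 235.1 121. ]]
arm [626.89158413 240.96847712] [-0.27873108  0.96036919] [610.44544567 204.59420133] [643.5896265  276.68258591]
```

```bash
python3 -m crank '[[0.04,-0.016,0,0,0,0.1,0.75],[0.08,-0.035,0,0,0,0.2,0.75],[0.12,-0.065,0,0,0,0.3,0.75],[0.16,-0.1,0,0,0,0.4,0.75],[0.19,-0.13,0,0,0,0.5,0.75]]'; python3 -m crank '[[0,0,0,0,0,0.1,0.75],[0,0,0,0,0,0.2,0.75],[0,0,0,0,0,0.3,0.75],[0,0,0,0,0,0.37,0.75],[0,0,0,0,0,0.37,0.75]]'; python3 go.py 571 195 150 0.28
```

```text
clock: 6.4
eef_pos: [591.1, 150.1, 212.0]
tcp_rot: [-3.14, 0.002, 0.661]
contact_force: [0.4, 0.2, -1.3]
opening: 0.386
grasp_force: 60.4
clock: 6.9
eef_pos: [591.8, 148.1, 212.2]
tcp_rot: [-3.141, 0.003, 0.294]
contact_force: [0.4, 0.1, -2.1]
opening: 0.383
grasp_force: 60.4
shift [-0.0061, -0.0509, 0.0622] [-0.0, 0.003, 0.014] t 6.9
```

```bash
python3 -m crank '[[-0.006,-0.04,0,0,0,0.014,0.75],[-0.006,-0.051,0.02,0,0,0.014,0.75],[-0.006,-0.051,0.05,0,0,0.014,0.75],[-0.006,-0.051,0.08,0,0,0.014,0.75],[-0.006,-0.051,0.09,0,0,0.014,0.75]]'
python3 - <<'E'
from h import *
f,m=mean(4);p=m[:3]
s=cams.grab_frame("side");c=proj(s,[[571,195,80]])[0].round().astype(int);x,y=c-[35,40];print(x,y)
g=cv2.resize(s['image'][y:y+70,x:x+70],(420,420),interpolation=cv2.INTER_CUBIC)
for q,col in(([571,195,72],(255,0,0)),([571,195,12],(255,0,0)),(p-[0,0,40.3],(0,255,0)),(p+[0,0,19.7],(0,255,0))):
    u=(proj(s,[q])[0]-[x,y]+.5)*6;cv2.circle(g,tuple(int(v) for v in u),3,col,1)
w=cv2.resize(f['image'][60:330,120:390],(360,360))
h=np.zeros((420,360,3),np.uint8);h[:360]=w
cv2.imwrite("pics/v10.png",np.hstack([g,h])[:,:,::-1])
b,B=blobs(s['image'],(100,100,40),(125,255,255),30);print([q for q in B if abs(q[0][0]-c[0])<40])
print(proj(s,[p-[0,0,40.3],p+[0,0,19.7]]))
E
```

```text
clock: 7.4
eef_pos: [569.5, 194.7, 120.1]
tcp_rot: [3.141, 0.006, 0.283]
contact_force: [-0.5, -0.5, -1.0]
opening: 0.387
grasp_force: 60.5
std [1.11 0.34 1.71]
tcp [571.2 195.  122.5] yaw 0.282 cam [649.3 217.2 276.6] F [-0.2 -0.3 -1.8] op 0.386 t 7.6
135 109
[([184.1, 5.6], [167, 0, 44, 16, 328]), ([199.9, 188.9], [195, 183, 11, 13, 105])]
[[170.05399625 147.92721892]
 [166.06373452 128.48285048]]
```

View pics/v10.png

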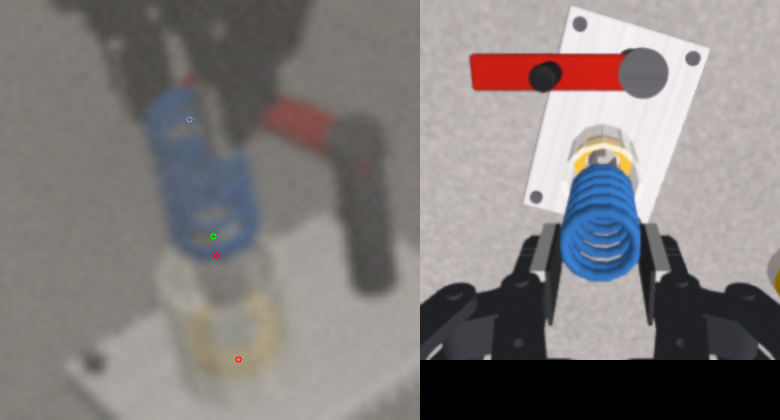

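The spring hangs over the rod in both views: side bottom end near crop (215,240), rod just below at (218,265). The wrist view shows the collar and rod at (603,160). I'll check the jig from the wrist frame, using the hub at (643,73) and the plate screws.

Run:
```python
from h import *
f,m=mean(2)
q=lambda a:[((a[0]-420)*.75+120),a[1]*.75+60]
print('hub',plane(f,[q((643,73))],95).round(1),'pin',plane(f,[q((545,76))],121).round(1))
a=plane(f,[q((580,23)),q((693,58)),q((536,197))],12);print(a.round(1)[:,:2].tolist())
d=a[0]-a[2];print('yaw from screws',np.arctan2(d[1],d[0]),np.linalg.norm(d), np.linalg.norm(a[1]-a[0]))
d=a[1]-a[0];print(np.arctan2(d[0],-d[1]))
c=plane(f,[q((603,152))],32);print('collar~',c)
```

```text
std [0.01 0.01 0.03]
tcp [573.1 195.6 125.3] yaw 0.281 cam [651.  217.5 281. ] F [ 0.   0.3 -1.1] op 0.383 t 7.75
hub [[642.4 193.4  95. ]] pin [[631.1 235.7 121. ]]
[[658.1, 233.6], [657.9, 152.6], [526.0, 233.3]]
yaw from screws 0.0026831508910273587 132.05702067719733 81.05031359508814
-0.002089585087825402
collar~ [[581.14482313 195.18099587  32.        ]]
```

```bash
python3 -m crank '[[-0.0016,0.001,0,0,0,0,0.75],[-0.0016,0.001,0.006,0,0,0,0.75],[-0.0016,0.001,0.012,0,0,0,0.75],[-0.0016,0.001,0.018,0,0,0,0.75]]'; python3 -m crank '[[0,0,0.004,0,0,0,0.75],[0,0,0.008,0,0,0,0.75],[0,0,0.008,0,0,0,0.75]]'; python3 go.py 571.8 194.2 100.3 0.27
```

```text
clock: 8.15
eef_pos: [570.6, 194.0, 105.3]
tcp_rot: [3.142, 0.0, 0.281]
contact_force: [0.4, 0.1, -1.3]
opening: 0.382
grasp_force: 60.6
clock: 8.45
eef_pos: [570.4, 194.0, 97.1]
tcp_rot: [3.142, 0.001, 0.281]
contact_force: [-0.2, -0.5, -1.2]
opening: 0.384
grasp_force: 60.5
shift [0.0014, 0.0002, -0.0032] [0.0, 0.001, 0.011] t 8.45
```

```bash
python3 -m crank '[[0.001,0,0.004,0,0,0,0.75],[0.001,0,0.008,0,0,0,0.75],[0.001,0,0.01,0,0,0,0.75],[0.001,0,0.01,0,0,0,0.75]]'; python3 go.py 571.8 194.2 87.3 -0.22;  python3 -m crank '[[0,0,0,0,0,0.12,0.75],[0,0,0,0,0,0.25,0.75],[0,0,0,0,0,0.37,0.75],[0,0,0,0,0,0.5,0.75],[0,0,0,0,0,0.5,0.75]]'; python3 go.py 571.8 194.2 75 -0.22
```

```text
clock: 8.85
eef_pos: [571.5, 194.3, 87.5]
tcp_rot: [-3.142, 0.001, 0.281]
contact_force: [0.4, 0.7, -1.8]
opening: 0.389
grasp_force: 60.5
shift [0.0003, 0.0002, 0.0002] [0.0, 0.001, 0.501] t 8.85
clock: 9.35
eef_pos: [571.8, 194.4, 88.0]
tcp_rot: [-3.141, -0.0, -0.221]
contact_force: [-0.3, -0.2, -0.2]
opening: 0.384
grasp_force: 60.5
shift [-0.0, 0.0002, 0.013] [-0.0, -0.0, -0.001] t 9.35
```

Twisted with no snag. Now down toward the collar, where contact should come with the lower end at z of about 32 (TCP about 72).

```bash
python3 -m crank '[[0,0,0.004,0,0,0,0.75],[0,0,0.008,0,0,0,0.75],[0,0,0.012,0,0,0,0.75],[0,0,0.012,0,0,0,0.75]]'; python3 -m crank '[[0,0,0.003,0,0,0,0.75],[0,0,0.005,0,0,0,0.75],[0,0,0.005,0,0,0,0.75]]';python3 -m crank '[[0,0,0.002,0,0,0,0.75],[0,0,0.004,0,0,0,0.75],[0,0,0.004,0,0,0,0.75]]'
```

```text
clock: 9.75
eef_pos: [571.2, 194.2, 75.0]
tcp_rot: [3.141, 0.001, -0.218]
contact_force: [-0.1, -0.0, -0.8]
opening: 0.387
grasp_force: 60.5
clock: 10.05
eef_pos: [572.0, 194.4, 71.0]
tcp_rot: [-3.141, -0.0, -0.219]
contact_force: [0.1, 0.1, 0.6]
opening: 0.386
grasp_force: 60.8
clock: 10.35
eef_pos: [572.0, 194.4, 67.1]
tcp_rot: [-3.141, -0.0, -0.219]
contact_force: [0.4, -0.3, 3.7]
opening: 0.39
grasp_force: 61.1
```

```bash
for i in 1 2 3; do python3 -m crank '[[0,0,0.001,0,0,0,0.75],[0,0,0.002,0,0,0,0.75],[0,0,0.002,0,0,0,0.75]]' | egrep 'eef|contact|grasp'; done
```

```text
eef_pos: [572.0, 194.4, 65.1]
contact_force: [-0.0, -1.2, 4.7]
grasp_force: 61.2
eef_pos: [571.9, 194.4, 63.0]
contact_force: [-0.3, -1.7, 4.7]
grasp_force: 61.2
eef_pos: [571.9, 194.4, 61.0]
contact_force: [0.3, -0.9, 3.6]
grasp_force: 61.2
```

```bash
for i in 1 2 3; do python3 -m crank '[[0,0,0.001,0,0,0,0.75],[0,0,0.001,0,0,0,0.75]]' | egrep 'eef|contact|grasp'; done
```

```text
eef_pos: [572.0, 194.4, 60.2]
contact_force: [-1.1, -1.5, 6.0]
grasp_force: 61.4
eef_pos: [572.4, 194.4, 60.0]
contact_force: [-2.4, -2.2, 14.5]
grasp_force: 62.3
eef_pos: [572.7, 194.4, 59.9]
contact_force: [-4.0, -3.1, 22.4]
grasp_force: 63.3
```

The force rise at TCP z 60 matches home (60.3 expected). I'll relieve the preload, open and rise.

```bash
python3 -m crank '[[0,0,-0.001,0,0,0,0.75],[0,0,-0.002,0,0,0,0.75],[0,0,-0.002,0,0,0,0.35],[0,0,-0.002,0,0,0,0.35],[0,0,-0.002,0,0,0,0.35]]'; python3 -m crank '[[0,0,-0.01,0,0,0,0.35],[0,0,-0.04,0,0,0,0.35],[0,0,-0.08,0,0,0,0.35],[0,0,-0.11,0,0,0,0.6],[0,0,-0.11,0,0,0,1]]'
python3 - <<'E'
from h import *
f,m=mean(3);im=f['image']
b,B=blobs(im,(100,100,40),(125,255,255),50);print(B)
P=np.array([571.8,194.2,80])
print(proj(f,[P,P+[18,0,0],P-[18,0,0],P+[0,18,0],P-[0,18,0]]).round(1).tolist())
b,B=blobs(im,(0,150,80),(6,255,255),50);print(B)
b,B=blobs(im,(0,0,0),(180,255,60),20);print([x for x in B if x[1][4]<4000])
E
```

```text
clock: 12.35
eef_pos: [571.4, 194.3, 59.4]
tcp_rot: [3.141, 0.001, -0.219]
contact_force: [-0.0, 0.5, 0.1]
opening: 0.651
grasp_force: 0.0
clock: 12.85
eef_pos: [574.5, 195.3, 175.2]
tcp_rot: [-3.137, -0.007, -0.219]
contact_force: [0.3, 0.5, 0.5]
opening: 0.321
grasp_force: 0.0
std [0.79 0.27 1.25]
tcp [572.2 194.5 171.1] yaw -0.219 cam [652.1 176.  328.8] F [-0.4 -0.2 -0.6] op 0.143 t 13.0
[([256.3, 179.0], [238, 158, 37, 42, 962]), ([504.7, 221.5], [495, 207, 17, 31, 363])]
[[254.4, 183.1], [250.0, 164.6], [258.5, 200.8], [235.4, 187.1], [273.5, 179.0]]
[([189.7, 135.0], [149, 106, 83, 58, 1417])]
[([506.7, 151.7], [500, 106, 12, 80, 368]), ([185.8, 138.1], [176, 129, 21, 19, 275])]
```

The spring stands home: its observed outline matches a top at z 80, rod axis. Next is the keeper, so I'll measure the pin and compute the start pose beside it.

Run:
```python
from h import *
f,m=mean(3);im=f['image']
C=np.array([641.8,193.8])
b,B=blobs(im,(0,150,80),(6,255,255),50)
ys,xs=np.nonzero(b);P=plane(f,np.c_[xs,ys],91)[:,:2];w,v=np.linalg.eigh(np.cov(P.T));d=v[:,1]*np.sign(v[1,1]);print('arm dir',np.degrees(np.arctan2(d[1],d[0])),P.mean(0))
b,B=blobs(im,(0,0,0),(180,255,60),20)
for c,s in B:
    if s[4]<4000: print(c,s,[plane(f,[c],z).round(1)[0,:2].tolist() for z in(106,121)])
from go import shift
shift(658,245,171,0.28)
```

```text
std [0.04 0.02 0.19]
tcp [570.9 194.1 168.8] yaw -0.219 cam [650.8 175.6 324.6] F [-0.2 -0.2  0.1] op -0.001 t 13.15
arm dir 105.99941247880317 [628.43184067 237.43585471]
[507.1, 153.1] [500, 111, 12, 72, 334] [[560.0, -13.0], [566.3, -0.1]]
[183.7, 136.7] [173, 128, 22, 19, 285] [[628.4, 236.8], [629.9, 232.6]]
shift [0.074, -0.0687, -0.0027] [0.001, 0.002, -0.499] t 13.15
```

```bash
python3 -m crank '[[0.035,-0.03,0,0,0,-0.13,1],[0.07,-0.065,0,0,0,-0.26,1],[0.075,-0.069,0,0,0,-0.39,1],[0.075,-0.069,0,0,0,-0.5,1],[0.075,-0.069,0,0,0,-0.5,1]]'; python3 -m crank '[[0,0,0.02,0,0,0,1],[0,0,0.04,0,0,0,1],[0,0,0.06,0,0,0,1],[0,0,0.075,0,0,0,1],[0,0,0.075,0,0,0,1]]'; python3 go.py 658 245 94 0.28
```

```text
clock: 13.65
eef_pos: [659.5, 245.4, 168.1]
tcp_rot: [3.141, 0.003, 0.283]
contact_force: [-0.2, 0.2, 0.2]
opening: -0.001
grasp_force: 0.0
clock: 14.15
eef_pos: [658.1, 244.6, 92.1]
tcp_rot: [3.141, 0.005, 0.279]
contact_force: [-0.1, -0.2, 0.5]
opening: 0.001
grasp_force: 0.0
shift [0.0, -0.0004, -0.0019] [0.0, 0.005, -0.001] t 14.15
```

```bash
python3 -m crank '[[-0.005,0,0,0,0,0,1],[-0.01,0,0,0,0,0,1],[-0.01,0,0,0,0,0,1]]'|grep -E 'eef|cont'; for i in 1 2 3; do python3 -m crank '[[-0.002,0,0,0,0,0,1],[-0.004,0,0,0,0,0,1],[-0.004,0,0,0,0,0,1]]'|grep -E 'eef|cont'; done
python3 - <<'E'
from h import *
f,m=mean(2);b,B=blobs(f['image'],(0,150,80),(6,255,255),50)
ys,xs=np.nonzero(b);P=plane(f,np.c_[xs,ys],91)[:,:2];w,v=np.linalg.eigh(np.cov(P.T));d=v[:,1]*np.sign(v[1,1]);print(B,np.degrees(np.arctan2(d[1],d[0])),P.mean(0))
E
```

```text
eef_pos: [650.1, 242.6, 96.0]
contact_force: [0.7, -0.3, -0.2]
eef_pos: [646.4, 241.5, 95.2]
contact_force: [1.0, -0.5, -0.8]
eef_pos: [642.8, 240.6, 95.1]
contact_force: [1.0, 1.1, 0.4]
eef_pos: [638.6, 239.2, 94.9]
contact_force: [2.0, 1.3, 0.9]
std [0.02 0.01 0.  ]
tcp [638.6 239.2  94.9] yaw 0.281 cam [716.9 261.2 250.4] F [1.  0.8 0.4] op -0.001 t 15.45
[([292.7, 240.3], [269, 226, 41, 31, 755]), ([212.0, 252.4], [195, 238, 36, 30, 806])] 115.97291875738823 [623.49149159 237.0708678 ]
```

Contact made; the keeper is moving. I'll swing the tool about the pivot.

```bash
python3 -m crank '[[-0.0063,-0.0009,0,0,0,-0.14,1],[-0.0127,-0.0009,0,0,0,-0.28,1],[-0.019,0,0,0,0,-0.42,1],[-0.0251,0.0018,0,0,0,-0.56,1],[-0.0309,0.0043,0,0,0,-0.7,1]]';python3 -m crank '[[0,0,0,0,0,0,1]]'
cat > arm.py <<'E'
from h import *
f,m=mean(2);b,B=blobs(f['image'],(0,150,80),(6,255,255),50)
C=np.array([641.8,193.8])
ys,xs=np.nonzero(b);P=plane(f,np.c_[xs,ys],91)[:,:2]-C;rr=np.hypot(*P.T);a=np.degrees(np.arctan2(P[:,1],P[:,0]))
k=rr>60;print('tip angle',k.sum(),a[k].mean() if k.any() else 0,'all',a.mean(),[x[1] for x in B])
yw=np.arctan2(m[4],m[3]);d=m[:2]-C;print('rel',d,'tool',d@[np.cos(yw),np.sin(yw)],d@[np.sin(yw),-np.cos(yw)])
E
python3 arm.py
```

```text
clock: 15.95
eef_pos: [610.1, 226.7, 94.9]
tcp_rot: [-3.141, -0.0, 0.987]
contact_force: [2.4, 0.9, 0.7]
opening: -0.002
grasp_force: 1.2
clock: 16.05
eef_pos: [609.6, 226.0, 94.8]
tcp_rot: [-3.141, 0.001, 0.983]
contact_force: [-0.8, 1.0, -0.4]
opening: 0.002
grasp_force: 0.0
std [0.08 0.07 0.01]
tcp [610.  226.2  94.7] yaw 0.977 cam [655.  293.6 250.2] F [0.2 0.6 0.2] op 0.002 t 16.15
tip angle 781 154.88846934986213 all 146.07565733463719 [[269, 226, 41, 31, 741], [195, 239, 35, 31, 781]]
rel [-31.82620443  32.43695266] tool 9.082433843968904 -44.52608877517578
```

```bash
python3 -m crank '[[-0.0063,-0.0007,0,0,0,-0.14,1],[-0.0127,-0.0007,0,0,0,-0.28,1],[-0.0172,-0.0002,0,0,0,-0.38,1],[-0.0172,-0.0002,0,0,0,-0.38,1]]'; python3 arm.py
```

```text
clock: 16.55
eef_pos: [600.5, 212.2, 94.8]
tcp_rot: [-3.141, 0.0, 1.359]
contact_force: [-0.2, -0.4, 0.2]
opening: 0.002
grasp_force: 0.0
std [0.02 0.02 0.02]
tcp [600.6 212.3  94.8] yaw 1.356 cam [617.4 291.8 250.3] F [ 0.2  0.  -0.1] op 0.003 t 16.65
tip angle 809 95.86627311628217 all 75.94017954756026 [[269, 226, 40, 31, 734], [194, 238, 37, 31, 809]]
rel [-41.20882608  18.53200453] tool 9.313430335913342 -44.213827632381786
```

```bash
sed -i "s/P\[:,0\]))$/P[:,0]))%360/" arm.py; python3 arm.py
```

```text
std [0.01 0.02 0.01]
tcp [600.6 212.4  94.7] yaw 1.357 cam [617.5 291.9 250.3] F [-0.4  0.3  0.1] op -0.001 t 16.75
tip angle 801 175.96695686582652 all 173.36094373558942 [[269, 226, 40, 31, 728], [194, 239, 36, 30, 801]]
rel [-41.18195546  18.63361414] tool 9.468573208102944 -44.19854243294472
```

```bash
for i in 1 2 3; do python3 -m crank '[[-0.001,0,0,0,0,-0.01,1],[-0.002,0,0,0,0,-0.03,1],[-0.002,0,0,0,0,-0.03,1]]'|grep -E 'eef|cont'; done; python3 arm.py
```

```text
eef_pos: [600.0, 210.6, 94.8]
contact_force: [-1.2, 1.5, -0.5]
eef_pos: [599.7, 209.9, 94.9]
contact_force: [-1.3, 8.5, -2.0]
eef_pos: [599.4, 209.7, 95.0]
contact_force: [-2.0, 16.8, -3.5]
std [0.   0.01 0.01]
tcp [599.4 209.7  95. ] yaw 1.45 cam [608.6 289.7 250.9] F [-1.6 17.  -3.1] op 0.002 t 17.75
tip angle 861 178.5823818387235 all 175.95104526814586 [[269, 227, 40, 30, 723], [193, 236, 40, 30, 864]]
rel [-42.37943543  15.87358307] tool 10.659981884931632 -43.981268436064965
```

Hard stop reached: the keeper is shut. I'll back off and rise clear, then check.

```bash
python3 -m crank '[[0.005,0,0,0,0,0,1],[0.02,0,0,0,0,0,1],[0.03,0,-0.03,0,0,0,1],[0.03,0,-0.08,0,0,0,1],[0.03,0,-0.12,0,0,0,1]]' >/dev/null; python3 -m crank '[[0,0,0,0,0,0,1],[0,0,0,0,0,0,1],[0,0,0,0,0,0,1]]'; python3 arm.py
python3 - <<'E'
from h import *
f=cams.grab_frame("wrist")
b,B=blobs(f['image'],(100,100,40),(125,255,255),30);print(B)
P=np.array([571.8,194.2,80]);print(proj(f,[P,P+[18,0,0],P-[18,0,0],P+[0,18,0],P-[0,18,0]]).round(1).tolist())
E
```

```text
clock: 18.55
eef_pos: [602.4, 236.1, 213.6]
tcp_rot: [-3.14, 0.001, 1.451]
contact_force: [-0.2, -0.5, 0.1]
opening: -0.002
grasp_force: 0.0
std [0.02 0.02 0.05]
tcp [602.2 236.  213.2] yaw 1.451 cam [611.8 317.  368.9] F [0.  0.1 0.3] op 0.001 t 18.65
tip angle 326 179.08953357079284 all 177.5555118203866 [[218, 199, 70, 23, 898]]
rel [-39.56398011  42.22208186] tool 37.18153554731538 -44.33448017693311
[([233.6, 196.1], [219, 188, 30, 18, 319])]
[[233.0, 209.0], [249.0, 207.2], [217.1, 210.7], [230.6, 194.0], [235.3, 223.5]]
```

```bash
python3 -c "
from rig import sign_off;print(sign_off())"
```

```text
the job is handed in; nothing more can be done
None
```

I threaded the spring over the rod, pressed it down until the collar bottomed, swung the keeper shut over it and let go; the job was handed in at about 19 s, and the sign-off gave no verdict.

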